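Find the sharpening stone by heft

ROBOT

A 6-joint arm with a two-finger parallel gripper is mounted at the origin on the work surface. World frame = base frame: x ahead of the robot, y to its left, z up, the work surface at z = 0. Lengths are in m, angles in rad, forces in N, time in s.
With the tool pointing down it reaches from about 0.35 to 0.85 m from the base axis. Payload 8.1 kg.
Tool frame: the origin (TCP) lies between the finger pads; the fingertips stand 8 mm ahead of it and the grasp point (between the pads) lies 11 mm behind it; z points along the fingers, x is the direction in which the jaws open and shut, and the axes are right-handed (so a half turn about z gives the same grasp; the last joint's range is limited). The gripper opens to 85 mm and grips with 20 to 120 N. Pads are 22 mm wide; open, the fingers measure 114 mm over their backs; the gripper's body (76 mm by 85 mm) begins 54 mm behind the grasp point. The pads swing forward as they close: fully open they stand 13 mm farther back than shut.
Start: joints at [1.215, 0.13, 1.488, -0, 1.523, -0.085], TCP at [0.16, 0.578, 0.239] pointing down, gripper open.
Joint ranges: [-2.96, 2.96], [-0.89, 2.26], [0.02, 2.5], [-1.34, 4.48], [0, 2.73], [-2.66, 2.66]. Speed limits (rad/s): [2.39, 2.39, 2.79, 3.14, 3.14, 3.14].

INTERFACE

Orientations are given as a unit quaternion [w, x, y, z].
In Python, from bench import bot, fingers, planner, status, optics, workorder, nets gives the robot as it stands. Calls block until the motion is done:
- bot.goto(position, orientation): joint-space move of the TCP to a pose.
- bot.movel(position, speed=0.15, frame=None): straight line of the TCP; frame=None keeps the orientation; speed is the mean speed in m/s.
- bot.movej(angles): joint-space move.
- fingers.gripper_to(opening, grasp_force=None): finger opening in m; grasp_force is the grip in N (None keeps the last); returns when the fingers have stopped.
- bot.pause(seconds).
- planner.ik(position, orientation): joint angles nearest the present ones, or None.
- status.read_state(): the state.
- optics.get_image(name): name is "side" or "top" or "wrist"; returns the picture (400x640x3 uint8, blue, green, red); there is no depth.
- optics.camera_params(name): a dict with "fovy" (degrees; the focal length in pixels is half the picture's height over the tangent of half this angle, whatever the lens; pixels are square), "cx", "cy" (the principal point, pixels), "rvec" (rotation vector, rad) and "tvec" (3), from world to camera coordinates, as OpenCV has them; the wrist camera has in their place "tool_from_camera" (4x4, takes a point from camera to tool coordinates, whose origin is the TCP and whose axes are the tool frame's). Camera axes: x right, y down, z forward; pixel columns grow to the right and rows downward; lengths in m; the calibration is good to about 2 mm. The wrist camera is an equidistant fisheye: a pixel r from the principal point sees the ray r / f radians off the axis. A picture is of the moment at which its call begins: read the wrist's pose just before it. camera_params takes no time and is no camera call.
A pose or a line that the arm cannot do raises bot.PlanningError and nothing moves.
- workorder.finish_job(): hands the job in, once; it reports no verdict.
Trained networks look in the newest picture that a camera, given by its name, has taken for a name from the list of things; names that differ only in an ending like _2 or _b are one class to them, and where a whole thing is asked for, a point or a joint stands for the part that bears it (a point fixed in the world has none). Each returns a list of dicts, best first, with "p" (0 to 1); they miss things now and then, are a little off and sometimes report something else, mostly with a low value. They report only what shows in the picture. A call takes as long as a camera call. They do not tell look-alikes from the thing itself.
- nets.recognise(name, camera): "bbox" ([left, top, right, bottom] in pixels, round what is visible of it).
The state is a dict: "time": time; "joints": joint angles; "qd": joint speeds; "joint_efforts": joint torques, N m; "position": TCP position; "orientation": TCP orientation; "ft_force": force on the tool from outside, world axes, zero at the start; "moment": the same for the moment, N m; "width": finger opening in m.
Only numpy, scipy, OpenCV 4.12 (cv2) and the standard library are available. Lean on these libraries where they do the work, as an engineer would, in place of code of your own. Each camera call takes 0.05 s, during which the arm holds its last target.

TASK

The hand fork needs sharpening, and the sharpening stone is in one of the three look-alike blue-lidded round tins on edge in the wire rack on the bench; another tin holds a light cake of wax and the third is empty. Lift the tins to feel which is much the heaviest, and stand that one on edge in a free bay of the wire rack on the turntable, lowered until it is fully seated and not dropped. Leave the other two standing on edge in the bench rack, fully seated, and do not drop any tin or disturb the other things on the turntable.

Things in the scene. Friction and masses are not known exactly. Their poses are not given: they have to be found in the camera images.
- tin_a_center (a point): centre of one of three look-alike closed round tins, 100 mm diameter, 30 mm thick, blue lid on one face, steel base on the other, on edge in bench_rack; y = its axis, across the faces. Pinch the faces from above near the rim's top. Weights, shuffled each time: with stone 0.34-0.44 kg, with wax 0.15-0.19 kg, empty 0.08 kg. The contents can shift 2 mm.
- tin_b_center (a point): centre of one of three look-alike closed round tins, 100 mm diameter, 30 mm thick, blue lid on one face, steel base on the other, on edge in bench_rack; y = its axis, across the faces. Pinch the faces from above near the rim's top. Weights, shuffled each time: with stone 0.34-0.44 kg, with wax 0.15-0.19 kg, empty 0.08 kg. The contents can shift 2 mm.
- tin_c_center (a point): centre of one of three look-alike closed round tins, 100 mm diameter, 30 mm thick, blue lid on one face, steel base on the other, on edge in bench_rack; y = its axis, across the faces. Pinch the faces from above near the rim's top. Weights, shuffled each time: with stone 0.34-0.44 kg, with wax 0.15-0.19 kg, empty 0.08 kg. The contents can shift 2 mm.
- bench_rack: fixed dark wire rack on the bench, 90 (x) by 230 (y) mm. Origin at foot level under its middle. Bays in a row along y, centres at y = -84, -42, 0, 42, 84 mm; tins start at -84, 0, 84. Wire hoops, tops 55 mm above the foot, leave 37 mm per bay. Rails at x = +-30 mm cradle a tin: seated, its centre is at x = 0, z = 61 mm, its axis along y.
- turn_rack (a point): dark wire rack screwed to the turntable, 90 (x) by 190 (y) mm. Origin at foot level under its middle. Bays in a row along y, centres at y = -63, -21, 21 mm (free) and 63 mm (holds the saucer; 21 lacks finger room). Wire hoops, tops 55 mm above the foot, leave 37 mm per bay. Rails at x = +-30 mm cradle a tin: seated, its centre is at x = 0, z = 61 mm, its axis along y.
- turntable_top: round birch plywood top of the lazy-susan, 450 mm across, origin on the bench under its centre; its upper face lies 38 mm above the bench and turns stiffly (0.3 N m) about the vertical axis. Its x and y axes are those of turn_rack, which stands at x = -100 mm, y = 0 on it. It also carries saucer, pot, tray, jar and fork.
- saucer: bystander: terracotta saucer, 110 mm diameter, 22 mm thick, on edge in turn_rack; origin at the middle of its thickness on its axis, its y axis
- pot: bystander: terracotta pot on the turntable, 116 mm across the rim, 105 mm high, origin under its base
- tray: bystander: green plastic seedling tray on the turntable, 130 x 105 x 45 mm, origin under its base
- jar: bystander: glass jar with steel twist cap on the turntable, 64 mm diameter, 90 mm high, origin under its base
- fork: bystander: steel hand fork with wooden handle lying on the turntable, 240 mm long along its x, 60 mm wide, 27 mm high, origin on the surface near its middle
Things that resemble listed ones, but are neither listed nor needed, are in the scene too. Leave any purple or yellow look-alike of the part that bears tin_c_center alone.

How it is judged:
By the outcome, as a careful person would: the job done as asked, in the order asked, and still so for the second after the job is handed in, with the robot touching nothing.
It also fails if it takes over 64 s, if anything falls off the work surface, if the arm or the gripper's body presses on something with over 40 N, if the wrist force passes 120 N, or if a joint passes its speed limit or range.

## Working session

There is one attempt and no reset: what is moved stays moved. The work goes in short steps, each a Python script; the robot and the scene stay as the last script left them, time stands still between calls to the robot, and variables do not carry over. Pictures are saved under pics/ and viewed, and the job is handed in when it is done.

```bash
ls; mkdir -p pics; python3 - <<'E'
from bench import bot, fingers, planner, status, optics, workorder, nets
import cv2
for n in ("side","top","wrist"):
    im=optics.get_image(n); cv2.imwrite(f"pics/{n}0.png",im)
    print(n,optics.camera_params(n))
s=status.read_state();print(s)
E
```

```text
pics
side {'fovy': 55.210353244172126, 'cx': 319.67873233920346, 'cy': 199.51217632676088, 'rvec': array([ 0.25053778, -2.70813345,  1.40682121]), 'tvec': array([0.53505778, 0.10209493, 1.02012214])}
top {'fovy': 50.17550220959957, 'cx': 314.1283430833069, 'cy': 195.36046075410883, 'rvec': array([ 2.1987769 , -2.17081066,  0.10030941]), 'tvec': array([0.04090385, 0.57089089, 1.10155058])}
wrist {'fovy': 65.70646984690485, 'cx': 316.9477071691382, 'cy': 198.51545621784177, 'tool_from_camera': array([[ 9.99999502e-01, -6.10171910e-04, -7.89554664e-04,
        -9.96069220e-04],
       [ 8.00818408e-04,  9.62801862e-01,  2.70207204e-01,
        -6.82354346e-02],
       [ 5.95311855e-04, -2.70207702e-01,  9.62801871e-01,
        -1.35686478e-01],
       [ 0.00000000e+00,  0.00000000e+00,  0.00000000e+00,
         1.00000000e+00]])}
{'time': 0.15, 'joints': array([ 1.21460057e+00,  1.30964973e-01,  1.48902352e+00,  1.58539449e-06,
        1.52297667e+00, -8.54218503e-02]), 'qd': array([ 0.0007664 ,  0.00010268, -0.0029178 , -0.0003446 , -0.00126843,
        0.000775  ]), 'joint_efforts': array([ 9.17915859e-04, -5.70064259e+01, -5.01158130e+01, -1.34350121e-04,
        9.82753525e-03,  4.12281895e-05]), 'position': array([0.16033794, 0.57776765, 0.23850204]), 'orientation': array([ 3.66523642e-04,  7.96076850e-01,  6.05195156e-01, -5.80175722e-04]), 'ft_force': array([-0.32775076, -0.24457534, -0.28655567]), 'moment': array([-0.04322797, -0.03301311, -0.01838829]), 'width': 0.08543217968659227}
```

View pics/side0.png

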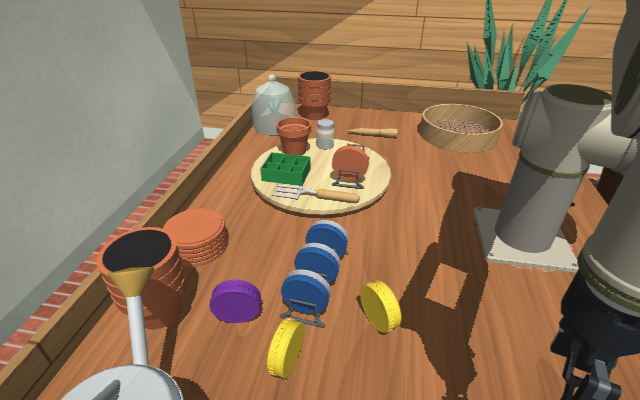

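View pics/top0.png

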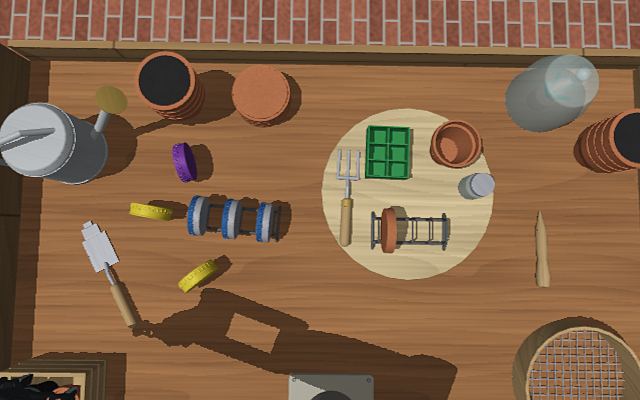

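View pics/wrist0.png

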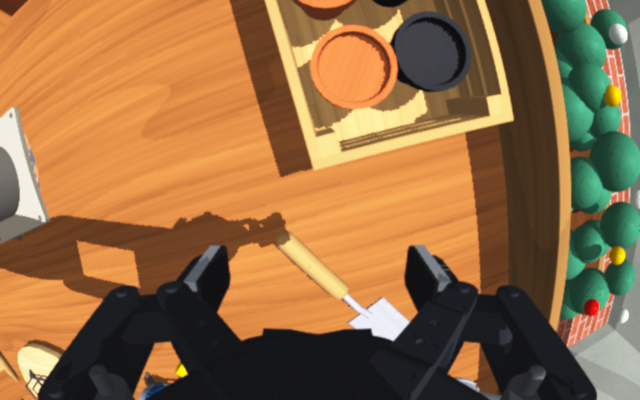

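```bash
cat > h.py <<'E'
import numpy as np, cv2
from scipy.spatial.transform import Rotation as R
from bench import bot, fingers, planner, status, optics, workorder, nets
def ray(cam,u,v):
    p=optics.camera_params(cam); f=200/np.tan(np.radians(p['fovy']/2))
    Rm=cv2.Rodrigues(p['rvec'])[0]; c=-Rm.T@p['tvec']
    return c, Rm.T@np.array([(u-p['cx'])/f,(v-p['cy'])/f,1])
def atz(cam,u,v,z):
    c,d=ray(cam,u,v); return c+d*(z-c[2])/d[2]
def proj(cam,P):
    p=optics.camera_params(cam); f=200/np.tan(np.radians(p['fovy']/2))
    K=np.array([[f,0,p['cx']],[0,f,p['cy']],[0,0,1]])
    return cv2.projectPoints(np.asarray(P,float).reshape(-1,3),p['rvec'],p['tvec'],K,None)[0][:,0]
def rmat(q): return R.from_quat(np.r_[q[1:],q[0]]).as_matrix()
def projw(P,pos,q):
    p=optics.camera_params('wrist'); f=200/np.tan(np.radians(p['fovy']/2))
    T=np.eye(4);T[:3,:3]=rmat(q);T[:3,3]=pos
    X=np.linalg.inv(T@p['tool_from_camera'])
    P=np.atleast_2d(P)@X[:3,:3].T+X[:3,3]
    r=np.linalg.norm(P[:,:2],axis=1);th=np.arctan2(r,P[:,2])
    return np.c_[p['cx'],p['cy']]+f*(th/r)[:,None]*P[:,:2]
def rayw(u,v,pos,q):
    p=optics.camera_params('wrist'); f=200/np.tan(np.radians(p['fovy']/2))
    d=np.array([u-p['cx'],v-p['cy']]);r=np.hypot(*d);th=r/f
    dc=np.r_[np.sin(th)*d/r,np.cos(th)]
    T=np.eye(4);T[:3,:3]=rmat(q);T[:3,3]=pos;T=T@p['tool_from_camera']
    return T[:3,3],T[:3,:3]@dc
def qdown(phi):
    """tool x along (cos phi, sin phi), z down"""
    c,s=np.cos(phi),np.sin(phi)
    q=R.from_matrix(np.array([[c,s,0],[s,-c,0],[0,0,-1]])).as_quat()
    return np.r_[q[3],q[:3]]
E
python3 - <<'E'
from h import *
for cam in('top','side'):
    optics.get_image(cam)
    for n in('tin_a_center','bench_rack','turn_rack','turntable_top','saucer','pot','tray','jar','fork'):
        for d in nets.recognise(n,cam): print(cam,n,np.round(d['bbox'],1),round(d['p'],2))
im=cv2.imread('pics/top0.png')
a=cv2.resize(im[175:260,170:300],None,fx=6,fy=6,interpolation=cv2.INTER_CUBIC);cv2.imwrite('pics/c1.png',a)
a=cv2.resize(im[160:290,340:500],None,fx=4.6,fy=4.6,interpolation=cv2.INTER_CUBIC);cv2.imwrite('pics/c2.png',a)
a=cv2.imread('pics/side0.png');a=cv2.resize(a[120:340,230:420],None,fx=2.7,fy=2.7,interpolation=cv2.INTER_CUBIC);cv2.imwrite('pics/c3.png',a)
c,_=ray('top',0,0);print(c)
E
```

```text
top tin_a_center [256.  201.8 272.9 241.5] 0.71
top turn_rack [220.4 199.7 244.7 241.4] 0.62
top turn_rack [319.4 107.4 492.9 279.4] 0.57
top turntable_top [322.2 108.2 492.6 280.3] 0.88
top saucer [381.  208.5 397.1 253.3] 0.66
top pot [430.5 119.6 482.2 170.6] 0.87
top tray [365.5 126.1 408.  180.7] 0.87
top tray [428.2 116.8 483.3 168.7] 0.68
top jar [457.7 172.8 496.5 200.8] 0.65
top fork [333.5 152.7 361.  247. ] 0.78
side tin_a_center [305.9 220.9 347.3 257.6] 0.71
side tin_a_center [249.3 138.4 391.2 213.2] 0.36
side bench_rack [276.7 250.1 345.6 326. ] 0.59
side turntable_top [246.6 136.4 390.8 216. ] 0.68
side turntable_top [290.6 243.2 337.8 280. ] 0.24
side saucer [333.4 144.3 366.9 179.6] 0.87
side pot [275.3 114.6 310.3 153.2] 0.87
side tray [256.7 150.8 306.  185.1] 0.92
side jar [315.9 119.4 333.4 145.5] 0.79
side fork [276.1 188.1 359.6 202.3] 0.69
[0.47887546 0.05933606 1.14374854]
```

View pics/c1.png

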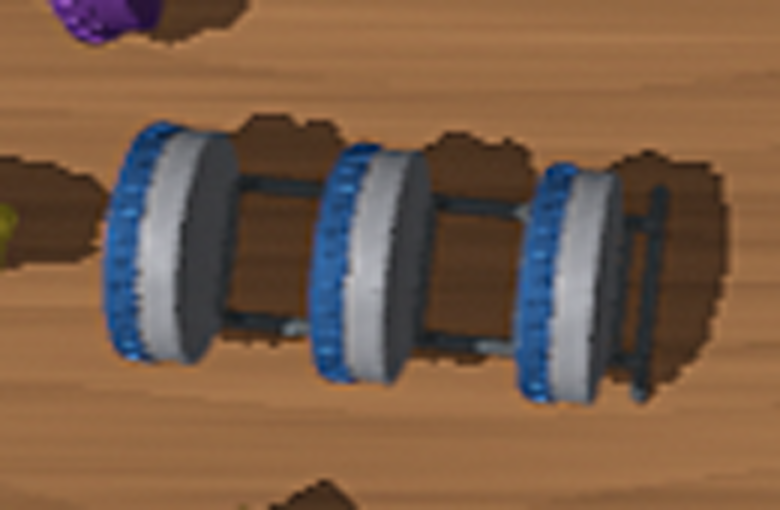

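View pics/c2.png

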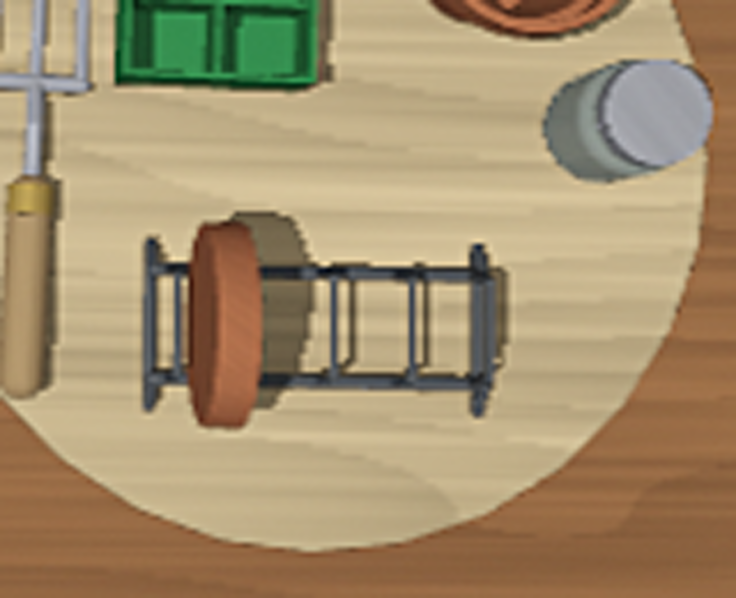

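View pics/c3.png

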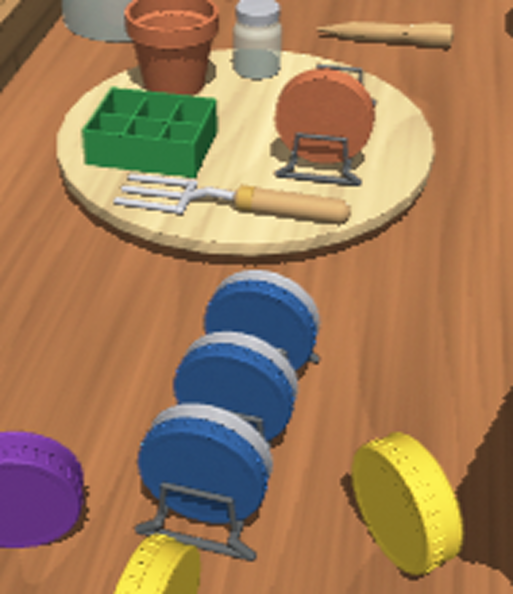

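```bash
cat > fit.py <<'E'
from h import *
from scipy.optimize import minimize
im=cv2.imread('pics/top0.png')
hsv=cv2.cvtColor(im,cv2.COLOR_BGR2HSV).astype(int)
H,S,V=hsv[...,0],hsv[...,1],hsv[...,2]
m=((abs(H-106)<14)&(S>60))|((S<40)&(V>40))
m=m.astype(np.uint8); z=np.zeros_like(m); z[185:250,184:282]=m[185:250,184:282]; m=z
m=cv2.morphologyEx(m,cv2.MORPH_OPEN,np.ones((4,4),np.uint8))
th=np.linspace(0,2*np.pi,48,endpoint=False)
circ=np.array([[.05*np.cos(t),s*.015,.05*np.sin(t)+.061] for s in(-1,1) for t in th])
def pose(p,P): 
    c,s=np.cos(p[2]),np.sin(p[2]); return P@np.array([[c,-s,0],[s,c,0],[0,0,1]]).T+[p[0],p[1],0]
def sil(p,cam='top',sc=4):
    o=np.zeros((400*sc,640*sc),np.uint8)
    for b in(-.084,0,.084):
        q=proj(cam,pose(p,circ+[0,b,0])); cv2.fillConvexPoly(o,cv2.convexHull(np.round((q+.5)*sc-.5).astype(np.int32)),1)
    return o
M=cv2.resize(m,None,fx=4,fy=4,interpolation=cv2.INTER_NEAREST)
def cost(p):
    o=sil(p); return 1-(o&M).sum()/(o|M).sum()
p0=np.r_[atz('top',232,218,.061)[:2],-0.07]
best=min((minimize(cost,p0+[0,0,a],method='Nelder-Mead',options=dict(initial_simplex=p0+[0,0,a]+np.array([[0,0,0],[.01,0,0],[0,.01,0],[0,0,.06]]))) for a in(0,.07,.14)),key=lambda r:r.fun)
print(best.x,best.fun)
for cam in('top','side'):
    i=cv2.imread(f'pics/{cam}0.png');i=cv2.resize(i,None,fx=4,fy=4)
    cs=cv2.findContours(sil(best.x,cam),0,2)[0];cv2.drawContours(i,cs,-1,(0,0,255),1)
    u=proj(cam,[[*best.x[:2],.061]])[0]*4
    x,y=np.maximum((u-[300,250]).astype(int),0)
    cv2.imwrite(f'pics/fit_{cam}.png',i[y:y+500,x:x+600])
# turn rack
a=atz('top',340+150/4.6,160+324/4.6,.043);b=atz('top',340+478/4.6,160+330/4.6,.043)
print('turn',a,b,(a+b)/2,np.linalg.norm(a-b),np.arctan2(*( -(a-b)[0],(a-b)[1])))
print('table',[atz('top',(322.2+492.6)/2,(108.2+280.3)/2,.038)])
print('saucer', atz('top',389,231,.1))
E
python3 fit.py
```

```text
[ 0.50307735  0.25347415 -0.08516391] 0.12385926648682777
turn [ 0.48017524 -0.10312245  0.043     ] [ 0.4790979  -0.28708615  0.043     ] [ 0.47963657 -0.1951043   0.043     ] 0.18396684708609382 -0.005856197304456053
table [array([ 0.57521396, -0.19447342,  0.038     ])]
saucer [ 0.47922811 -0.13475936  0.1       ]
```

```bash
python3 -c "
import cv2,numpy as np
a=cv2.imread('pics/fit_top.png');b=cv2.imread('pics/fit_side.png');cv2.imwrite('pics/fit.png',np.vstack([a[100:400],b[150:450]]))"
```

```text
(no output)
```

View pics/fit.png

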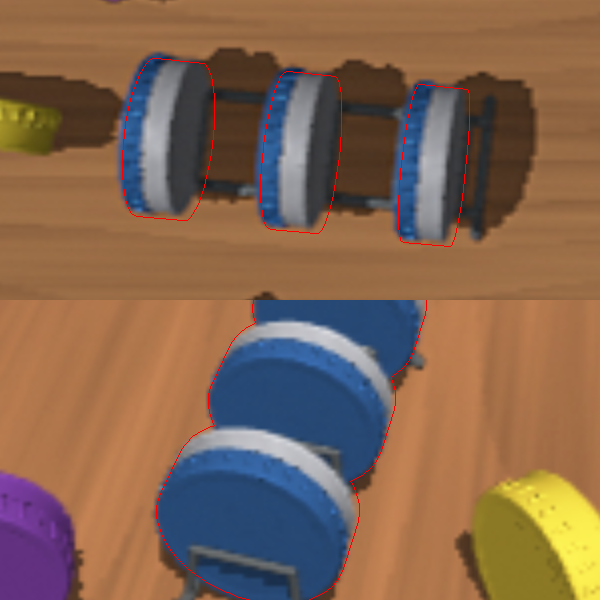

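```bash
python3 - <<'E'
from h import *
print(planner.ik([.46,.25,.30],qdown(np.pi/2-.09)))
bot.goto([.46,.25,.30],qdown(np.pi/2-.09))
bot.pause(.3)
s=status.read_state();im=optics.get_image('wrist');cv2.imwrite('pics/w1.png',im)
np.savez('w1.npz',pos=s['position'],q=s['orientation'])
print(s['time'],s['position'],s['ft_force'])
for d in nets.recognise('tin_a_center','wrist'): print(d)
E
```

```text
[ 3.99871048e-01 -9.50767195e-02  1.60664258e+00 -4.44089210e-16
  1.63002679e+00 -1.08092528e+00]
3.0917 [0.45972671 0.25050078 0.2998764 ] [-0.02153699  0.5202475   0.25837284]
{'bbox': [236.8, 166.7, 275.3, 243.4], 'p': 0.89}
```

View pics/w1.png

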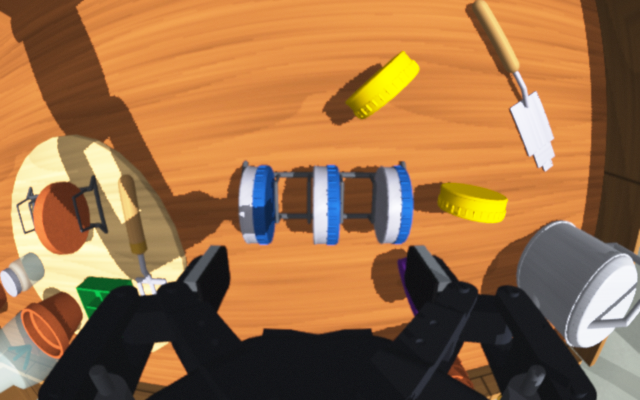

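```bash
cat > fitw.py <<'E'
from fit import *
w=np.load('w1.npz');im=cv2.imread('pics/w1.png')
hsv=cv2.cvtColor(im,cv2.COLOR_BGR2HSV).astype(int);H,S,V=hsv[...,0],hsv[...,1],hsv[...,2]
mw=((abs(H-108)<18)&(S>60))|((S<60)&(V>60))
z=np.zeros((400,640),np.uint8);z[155:255,225:425]=mw[155:255,225:425]
mw=cv2.morphologyEx(z,cv2.MORPH_OPEN,np.ones((6,6),np.uint8))
MW=cv2.resize(mw,None,fx=4,fy=4,interpolation=cv2.INTER_NEAREST)
def silw(p,sc=4):
    o=np.zeros((400*sc,640*sc),np.uint8)
    for b in(-.084,0,.084):
        q=projw(pose(p,circ+[0,b,0]),w['pos'],w['q']); cv2.fillConvexPoly(o,cv2.convexHull(np.round((q+.5)*sc-.5).astype(np.int32)),1)
    return o
def costw(p):
    o=silw(p); return 1-(o&MW).sum()/(o|MW).sum()
r=minimize(costw,best.x,method='Nelder-Mead',options=dict(initial_simplex=best.x+np.array([[-.003,-.003,-.02],[.006,0,0],[0,.006,0],[0,0,.04]])))
print('wrist',r.x,r.fun)
i=cv2.resize(im,None,fx=4,fy=4,interpolation=cv2.INTER_CUBIC)
cv2.drawContours(i,cv2.findContours(silw(r.x),0,2)[0],-1,(0,0,255),1)
cv2.drawContours(i,cv2.findContours(MW,0,2)[0],-1,(0,255,0),1)
i2=cv2.resize(cv2.imread('pics/top0.png'),None,fx=4,fy=4,interpolation=cv2.INTER_CUBIC)
cv2.drawContours(i2,cv2.findContours(sil(r.x),0,2)[0],-1,(0,0,255),1)
cv2.drawContours(i2,cv2.findContours(M,0,2)[0],-1,(0,255,0),1)
cv2.imwrite('pics/fit2.png',np.vstack([i[620:1000,920:1690][:300+80],i2[760:960,640:1410][:200]]))
E
python3 fitw.py
```

```text
[ 0.50307735  0.25347415 -0.08516391] 0.12385926648682777
turn [ 0.48017524 -0.10312245  0.043     ] [ 0.4790979  -0.28708615  0.043     ] [ 0.47963657 -0.1951043   0.043     ] 0.18396684708609382 -0.005856197304456053
table [array([ 0.57521396, -0.19447342,  0.038     ])]
saucer [ 0.47922811 -0.13475936  0.1       ]
wrist [ 0.50569875  0.25668731 -0.08296434] 0.09284588474993272
```

View pics/fit2.png

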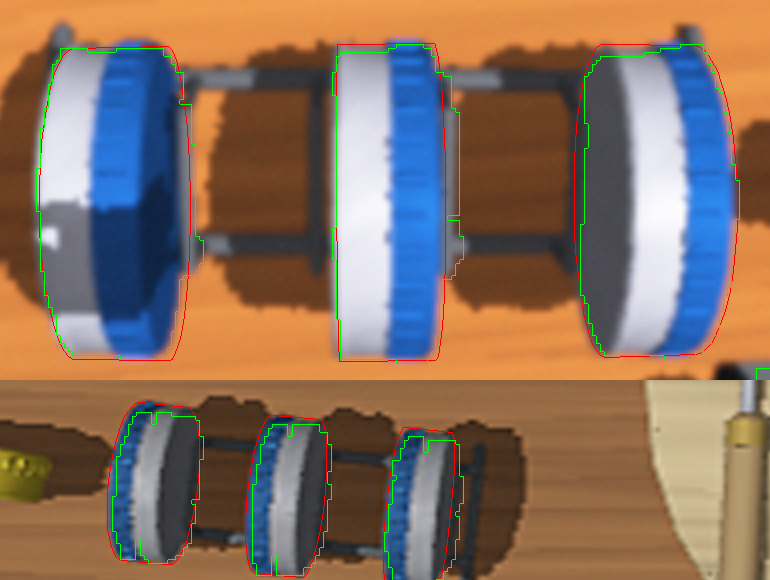

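```bash
cat >> h.py <<'E'
BX,BY,BYAW=.5057,.2567,-.083
Q=qdown(np.pi/2+BYAW)
def bay(b): return np.array([BX-b*np.sin(BYAW),BY+b*np.cos(BYAW)])
def ff(n=8,dt=.05):
    a=[]
    for _ in range(n): bot.pause(dt); a.append(status.read_state()['ft_force'])
    return np.mean(a,0),np.std(a,0)
def show(t):
    s=status.read_state();print(t,'t=%.2f'%s['time'],np.round(s['position'],4),'F',np.round(s['ft_force'],2),'M',np.round(s['moment'],3),'w=%.4f'%s['width'])
def lift(b,ZG=.085):
    x,y=bay(b)
    bot.goto([x,y,.16],Q); f0=ff(); print('free',f0)
    bot.movel([x,y,ZG],speed=.1); show('down')
    fingers.gripper_to(.02,grasp_force=40); show('grip')
    bot.movel([x,y,ZG+.02],speed=.05); bot.pause(.2); f1=ff(12); print('held',f1); show('held')
    print('WEIGHT kg',(f0[0]-f1[0])[2]/9.81)
def putback(b,ZG=.085):
    x,y=bay(b)
    bot.movel([x,y,ZG],speed=.03); show('back')
    fingers.gripper_to(.06); show('open')
    bot.movel([x,y,.16],speed=.15)
E
python3 - <<'E'
from h import *
fingers.gripper_to(.06,grasp_force=40)
lift(0)
cv2.imwrite('pics/s1.png',optics.get_image('side')[200:340,250:400].repeat(4,0).repeat(4,1))
E
```

```text
free (array([0.06351098, 0.07617606, 0.08144444]), array([0.37285246, 0.56286444, 0.43233947]))
down t=5.51 [0.5062 0.2569 0.0857] F [0.59 0.15 0.  ] M [-0.001 -0.065  0.019] w=0.0600
grip t=5.88 [0.5063 0.257  0.0859] F [-0.28 -0.38  5.  ] M [0.049 0.128 0.069] w=0.0295
held (array([ 0.26296679,  0.1205471 , -1.81493207]), array([0.23915342, 0.73266072, 0.37722994]))
held t=7.22 [0.5057 0.2567 0.105 ] F [ 0.23  0.71 -1.29] M [ 0.002  0.022 -0.008] w=0.0295
WEIGHT kg 0.19331055092868177
```

View pics/s1.png

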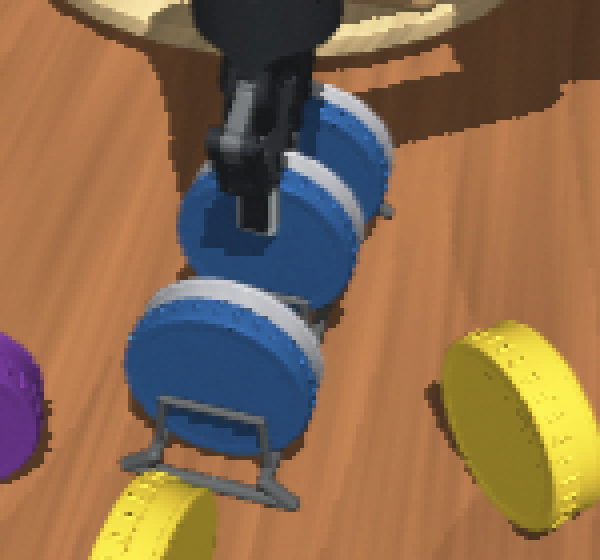

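The side view shows the middle tin gripped and lifted at the top rim. At 0.19 kg it is the wax one, so I'll put it back and try the next.

```bash
python3 - <<'E'
from h import *
putback(0)
lift(-.084)
E
```

```text
back t=8.09 [0.5064 0.2567 0.0858] F [-0.66 -1.63  5.32] M [-0.288  0.127 -0.13 ] w=0.0294
open t=8.49 [0.5055 0.2567 0.0847] F [ 0.   -0.18 -0.  ] M [-0.085 -0.025  0.061] w=0.0601
free (array([ 0.10500444, -0.0278653 , -0.46000053]), array([0.50433601, 0.67866397, 0.48933862]))
down t=10.88 [0.4993 0.1731 0.0857] F [-0.48 -0.53  0.05] M [ 0.008 -0.041  0.04 ] w=0.0600
grip t=11.24 [0.4994 0.1732 0.0859] F [-1.42  0.85  3.72] M [0.128 0.079 0.047] w=0.0299
held (array([ 0.00313151, -0.03929346, -1.00619531]), array([0.39836151, 0.69913101, 0.67470609]))
held t=12.59 [0.4988 0.173  0.105 ] F [-0.27 -0.15 -1.38] M [-0.047 -0.01  -0.025] w=0.0292
WEIGHT kg 0.05567734813493237
```

```bash
python3 - <<'E'
from h import *
putback(-.084)
lift(.084)
E
```

```text
back t=13.41 [0.4994 0.173  0.0857] F [-1.5  -1.94  6.27] M [-0.21   0.227 -0.035] w=0.0297
open t=13.81 [0.4986 0.173  0.0847] F [1.05 0.92 0.36] M [-0.036 -0.015 -0.024] w=0.0603
free (array([ 0.17059753,  0.1996296 , -0.24603761]), array([0.61172911, 0.25786415, 0.56159725]))
down t=16.47 [0.5131 0.3407 0.0857] F [-0.09 -0.89 -0.78] M [-0.034  0.004 -0.013] w=0.0599
grip t=16.83 [0.5132 0.3407 0.086 ] F [-0.1   1.36  4.55] M [-0.037  0.026  0.113] w=0.0295
held (array([ 0.20262321, -0.25422901, -3.44795094]), array([0.45464741, 0.40650665, 0.37356147]))
held t=18.18 [0.5127 0.3404 0.105 ] F [-0.2  -0.1  -3.09] M [ 0.009  0.007 -0.026] w=0.0296
WEIGHT kg 0.32639279589198333
```

```bash
python3 - <<'E'
from h import *
x,y=bay(.084)
bot.movel([x,y,.28],speed=.15)
bot.goto([.44,-.06,.33],qdown(np.pi/2)); bot.pause(.3)
s=status.read_state();im=optics.get_image('wrist');cv2.imwrite('pics/w2.png',im)
np.savez('w2.npz',pos=s['position'],q=s['orientation']);show('view')
a=ff();print(a)
t=optics.get_image('top');cv2.imwrite('pics/t2.png',t)
d=optics.get_image('side');cv2.imwrite('pics/s2.png',d)
E
```

```text
view t=21.37 [ 0.4401 -0.0596  0.3299] F [-0.09  0.29 -3.13] M [-0.014  0.012 -0.017] w=0.0296
(array([ 0.12974031,  0.12965946, -3.51735259]), array([0.40938222, 0.42132794, 0.40761433]))
```

View pics/w2.png

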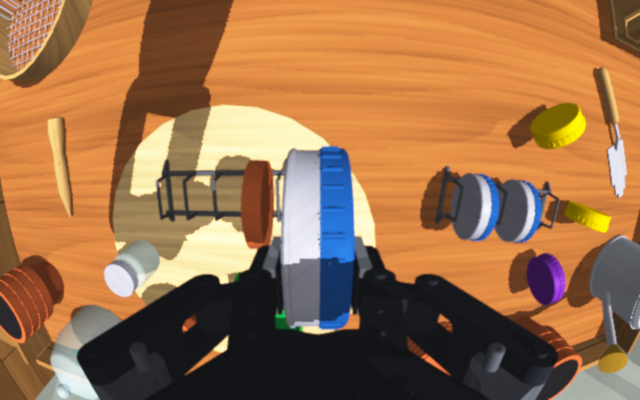

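View pics/t2.png

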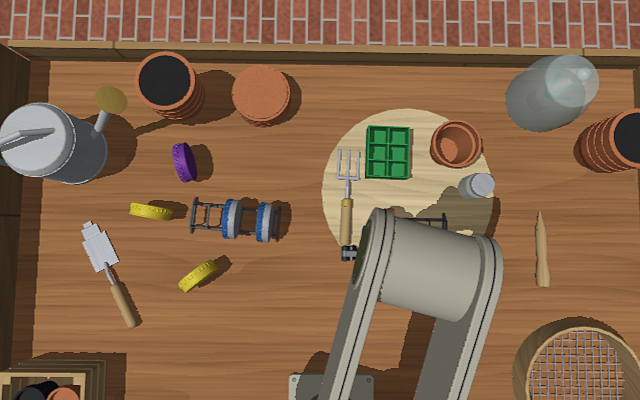

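View pics/s2.png

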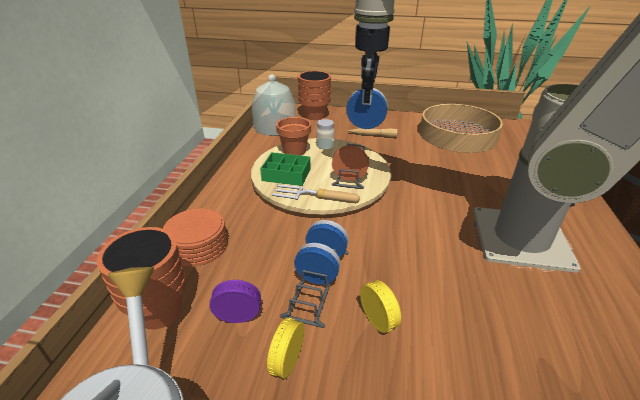

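```bash
cat > ov.py <<'E'
from h import *
import sys
px,py,yaw=map(float,sys.argv[1:4])
def pt(x,y,z):
    c,s=np.cos(yaw),np.sin(yaw);return [px+c*x-s*y,py+s*x+c*y,z+.038]
segs=[]
for y in(-.084,-.042,0,.042,.084): segs.append(([-.03,y,.054],[.03,y,.054],(0,0,255)))
for x in(-.03,.03): segs.append(([x,-.09,.018],[x,.09,.018],(0,255,0)))
for y in(-.093,.093): segs.append(([-.045,y,.003],[.045,y,.003],(255,0,255)))
w=np.load('w2.npz')
out=[]
for cam,f,crop in(('wrist','w2',(150,150,160,80)),('top','top0',(365,200,95,60))):
    sc=4.8 if cam=='wrist' else 8
    i=cv2.resize(cv2.imread(f'pics/{f}.png'),None,fx=sc,fy=sc,interpolation=cv2.INTER_CUBIC)
    for a,b,col in segs:
        P=np.linspace(pt(*a),pt(*b),20)
        q=projw(P,w['pos'],w['q']) if cam=='wrist' else proj(cam,P)
        cv2.polylines(i,[np.round(((q+.5)*sc)).astype(int)],False,col,1)
    x,y,ww,hh=crop;c=i[int(y*sc):int((y+hh)*sc),int(x*sc):int((x+ww)*sc)]
    cv2.imwrite(f'pics/ov_{cam}.png',c)
E
python3 ov.py .4796 -.195 -.006
```

```text
(no output)
```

View pics/ov_wrist.png

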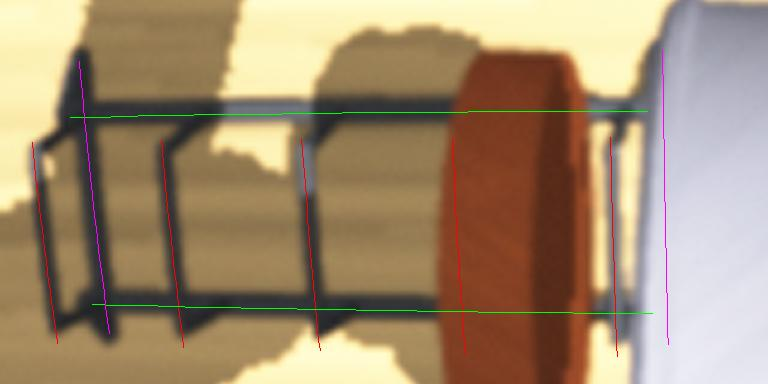

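View pics/ov_top.png

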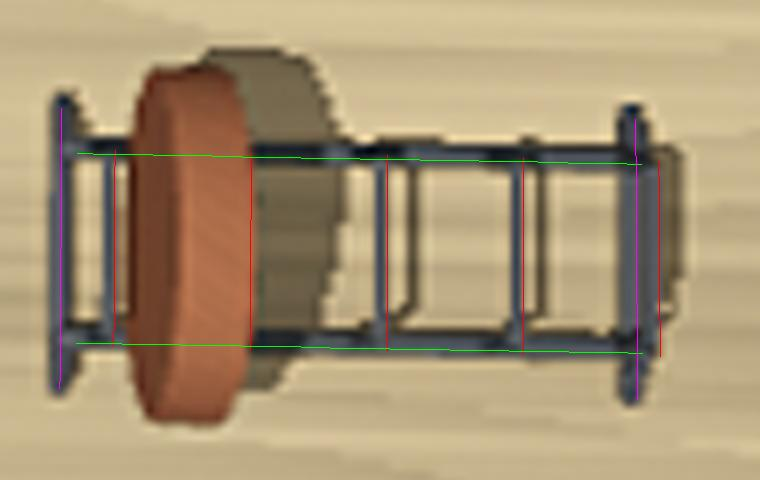

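```bash
cat >> h.py <<'E'
TX,TY,TYAW=.4795,-.1945,-.006
TQ=qdown(np.pi/2+TYAW)
def tbay(b): return np.array([TX-b*np.sin(TYAW),TY+b*np.cos(TYAW)])
E
python3 - <<'E'
from h import *
x,y=tbay(-.063)
bot.goto([x,y,.24],TQ); bot.movel([x,y,.175],speed=.1); bot.pause(.2); show('above')
for c in('side','top','wrist'): cv2.imwrite(f'pics/{c}3.png',optics.get_image(c))
s=cv2.imread('pics/side3.png')[80:220,240:410];t=cv2.imread('pics/wrist3.png')
cv2.imwrite('pics/s3.png',cv2.resize(s,None,fx=4.2,fy=4.2,interpolation=cv2.INTER_CUBIC))
E
```

```text
above t=23.75 [ 0.4796 -0.2578  0.176 ] F [ 0.42 -0.3  -3.34] M [ 0.005  0.057 -0.025] w=0.0295
```

View pics/s3.png

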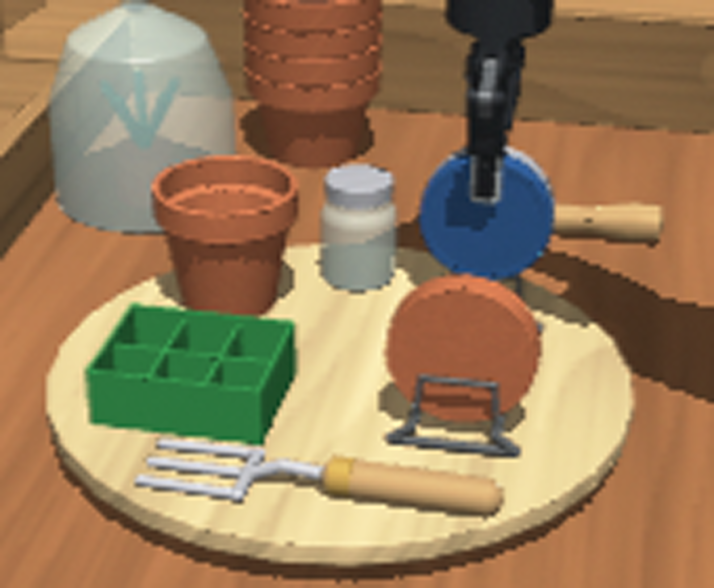

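View pics/wrist3.png

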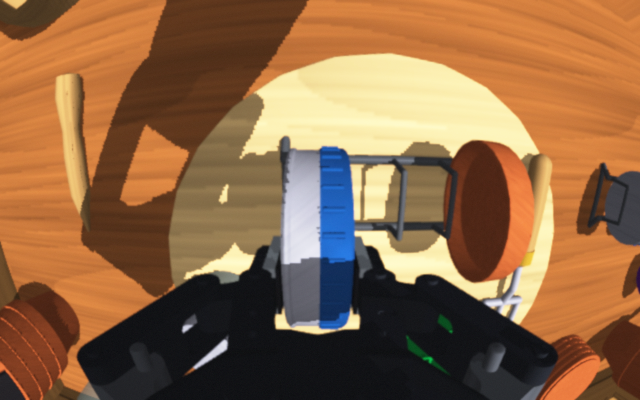

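```bash
python3 - <<'E'
from h import *
s=status.read_state();np.savez('w2.npz',pos=s['position'],q=s['orientation'])
src=open('ov.py').read().replace("'w2',(150,150,160,80)","'wrist3',(270,130,160,120)")
open('ov2.py','w').write(src)
E
python3 ov2.py .4795 -.1945 -.006
```

```text
(no output)
```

View pics/ov_wrist.png

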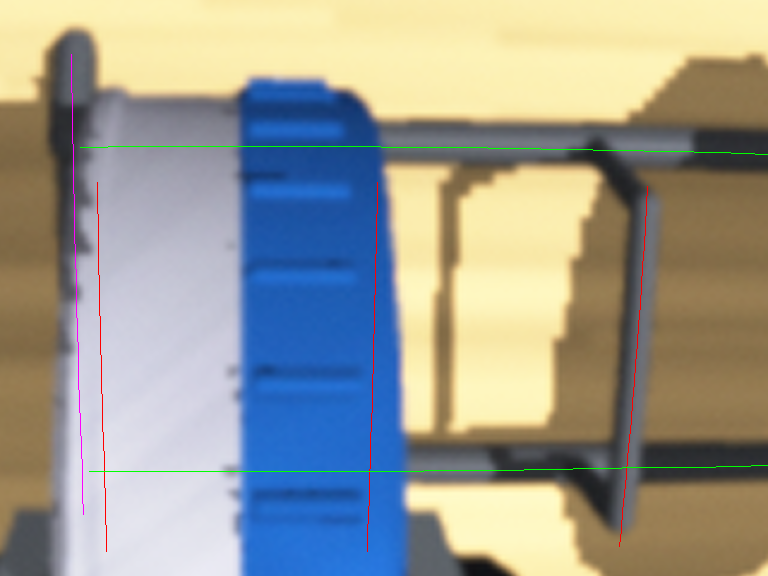

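```bash
sed -i 's/^TX,TY,TYAW=.*/TX,TY,TYAW=.4786,-.1940,-.006/' h.py; python3 - <<'E'
from h import *
x,y=tbay(-.063)
bot.movel([x,y,.165],speed=.05);show('hoop top')
for z in(.150,.138,.130):
    bot.movel([x,y,z],speed=.04);show(z)
    F=status.read_state()['ft_force']
    if F[2]>2.5 or np.hypot(F[0],F[1])>5: print('STOP');break
else:
    for z in np.arange(.128,.1195,-.001):
        bot.movel([x,y,z],speed=.02);f=ff(4,.03)[0];show(round(z,4));print(np.round(f,2))
        if f[2]>1.5: break
cv2.imwrite('pics/s4.png',cv2.resize(optics.get_image('side')[80:220,240:410],None,fx=4.2,fy=4.2,interpolation=cv2.INTER_CUBIC))
cv2.imwrite('pics/w4.png',optics.get_image('wrist'))
E
```

```text
hoop top t=24.25 [ 0.4777 -0.2566  0.1641] F [-0.02 -0.46 -4.45] M [-0.007 -0.026  0.05 ] w=0.0297
0.15 t=24.77 [ 0.478  -0.2569  0.1497] F [ 0.52 -0.41 -3.61] M [ 0.    -0.017  0.005] w=0.0294
0.138 t=25.23 [ 0.478  -0.2568  0.1376] F [-0.59  0.02 -3.83] M [0.063 0.016 0.02 ] w=0.0293
0.13 t=25.57 [ 0.4779 -0.2568  0.1295] F [ 0.49 -0.27 -3.86] M [0.061 0.004 0.042] w=0.0295
0.128 t=25.96 [ 0.4783 -0.257   0.1281] F [-0.37  0.27 -2.22] M [ 0.005 -0.004 -0.034] w=0.0295
[-0.31 -0.12 -3.15]
0.127 t=26.34 [ 0.4782 -0.257   0.127 ] F [-0.39 -0.43 -4.84] M [ 0.012 -0.065  0.035] w=0.0294
[-0.13 -0.07 -3.4 ]
0.126 t=26.73 [ 0.4782 -0.257   0.126 ] F [ 0.11  1.04 -3.58] M [0.057 0.034 0.019] w=0.0294
[-0.44  0.44 -3.94]
0.125 t=27.11 [ 0.4782 -0.257   0.125 ] F [ 0.96  0.1  -3.01] M [-0.013 -0.048 -0.003] w=0.0295
[ 0.6   0.13 -3.7 ]
0.124 t=27.49 [ 0.4787 -0.2572  0.1244] F [ 1.99 -0.27 -0.01] M [-0.039 -0.488  0.043] w=0.0297
[ 2.27 -0.28 -1.02]
0.123 t=27.88 [ 0.479  -0.2573  0.1241] F [1.25 1.21 5.12] M [ 0.224 -0.051 -0.036] w=0.0294
[1.73 0.75 4.76]
```

View pics/s4.png

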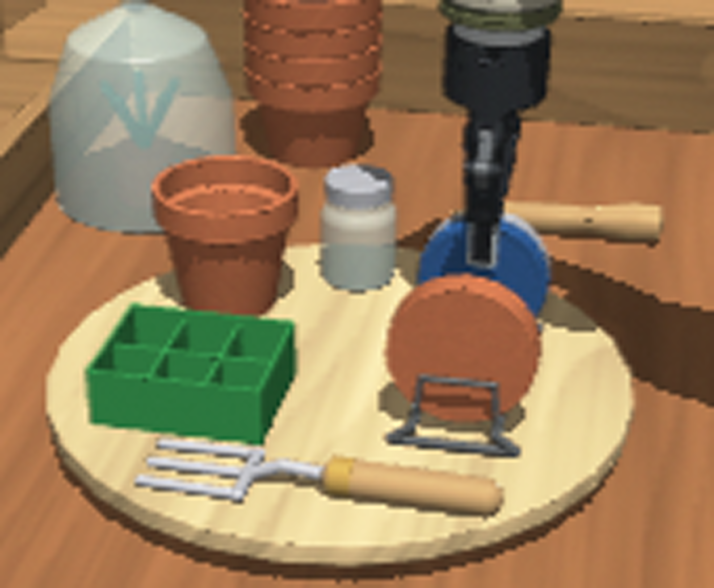

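View pics/w4.png

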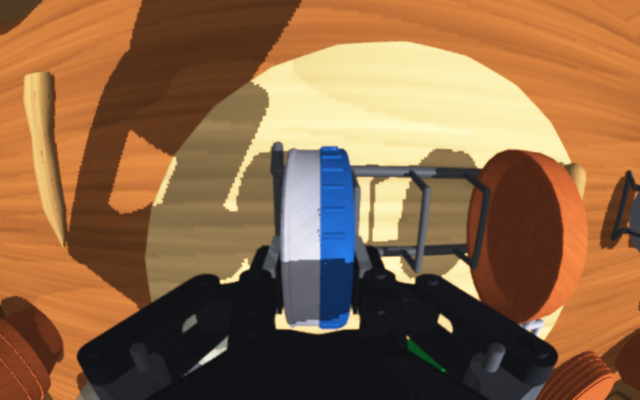

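```bash
python3 - <<'E'
from h import *
x,y=tbay(-.063)
fingers.gripper_to(.036);show('ease')
fingers.gripper_to(.058);show('open')
bot.movel([x,y,.25],speed=.12);show('up')
bot.goto([.36,-.06,.35],qdown(np.pi/2)); bot.pause(.3)
s=status.read_state();np.savez('w2.npz',pos=s['position'],q=s['orientation'])
for c in('side','top','wrist'): cv2.imwrite(f'pics/{c}5.png',optics.get_image(c))
cv2.imwrite('pics/s5.png',cv2.resize(cv2.imread('pics/side5.png')[80:340,220:420],None,fx=2.3,fy=2.3,interpolation=cv2.INTER_CUBIC))
show('end')
E
```

```text
ease t=28.22 [ 0.4779 -0.2569  0.1227] F [-0.18 -0.48 -0.88] M [-0.06  -0.009  0.005] w=0.0362
open t=28.56 [ 0.4781 -0.257   0.1229] F [ 1.05  0.73 -0.26] M [ 0.011 -0.011  0.024] w=0.0582
up t=29.77 [ 0.4778 -0.2567  0.2488] F [-0.86  0.62 -0.1 ] M [ 0.014  0.029 -0.076] w=0.0582
end t=31.20 [ 0.3601 -0.0602  0.3497] F [-0.26  0.12  0.89] M [-0.042  0.016 -0.012] w=0.0582
```

View pics/s5.png

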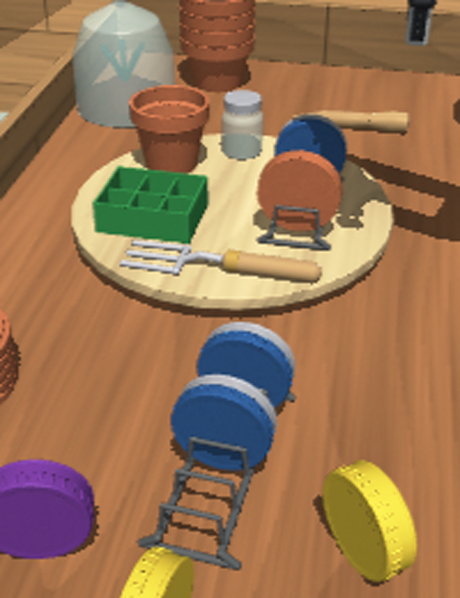

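View pics/wrist5.png

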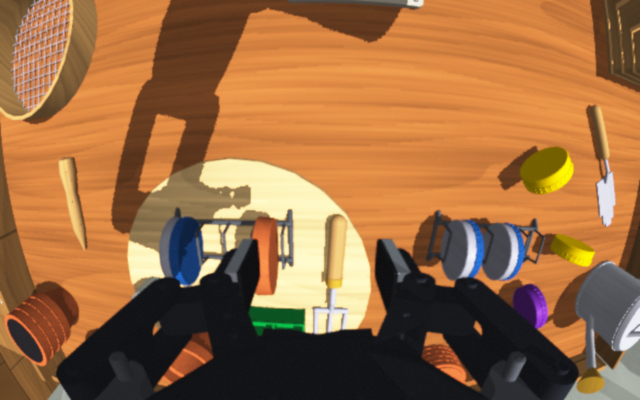

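View pics/top5.png

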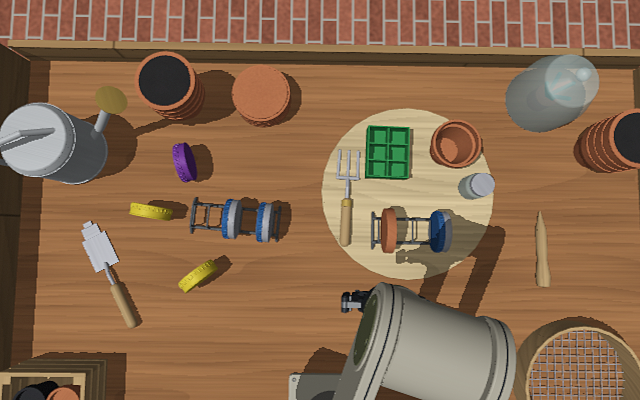

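```bash
python3 - <<'E'
from h import *
th=np.linspace(0,2*np.pi,48)
circ=np.array([[.05*np.cos(t),s*.015,.05*np.sin(t)] for s in(-1,1) for t in th])
def rot(P,y): c,s=np.cos(y),np.sin(y);return P@np.array([[c,-s,0],[s,c,0],[0,0,1]]).T
tins=[rot(circ,TYAW)+[*tbay(-.063),.099],rot(circ,BYAW)+[*bay(0),.061],rot(circ,BYAW)+[*bay(-.084),.061]]
rows=[]
for cam,(u,v) in(('top',[(440,232),(250,220)]),('side',[(355,150),(320,245)])):
    i=cv2.resize(cv2.imread(f'pics/{cam}5.png'),None,fx=6,fy=6,interpolation=cv2.INTER_CUBIC)
    for T in tins: cv2.polylines(i,[cv2.convexHull(np.round((proj(cam,T)+.5)*6).astype(np.int32))],True,(0,0,255),1)
    rows.append(np.hstack([i[c[1]*6-145:c[1]*6+145,c[0]*6-190:c[0]*6+190] for c in(u,v)]))
cv2.imwrite('pics/chk.png',np.vstack(rows))
a,b=cv2.imread('pics/top0.png'),cv2.imread('pics/top5.png')
d=cv2.absdiff(a,b).max(2);print('pot/tray/jar/fork diff px>40',(d[110:205,322:497]>40).sum(),(d[205:255,330:400]>40).sum())
E
```

```text
pot/tray/jar/fork diff px>40 0 14
```

View pics/chk.png

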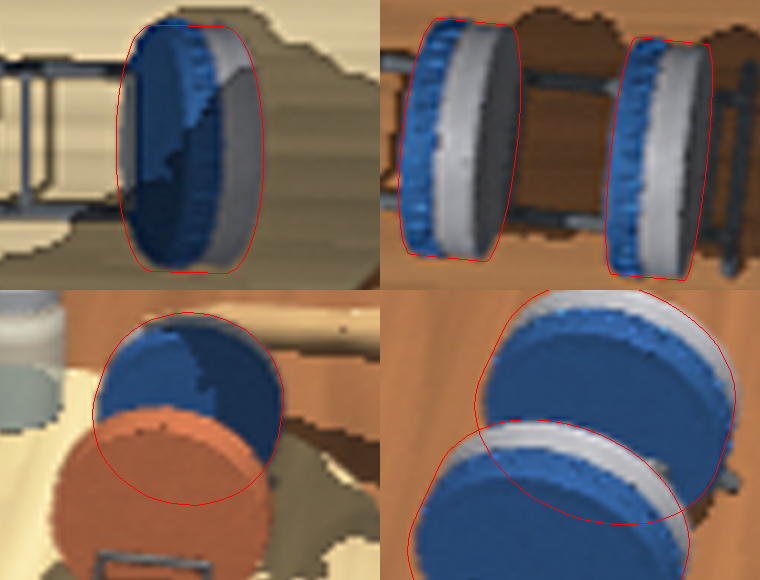

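All three tins match the fully-seated model outlines to within about a pixel in both views. The other things on the turntable show no change.

```bash
python3 - <<'E'
from h import *
workorder.finish_job(); show('done')
E
```

```text
the job is handed in; nothing more can be done
the job is handed in; nothing more can be done
```

The tin with the sharpening stone is now standing on edge in the turntable rack, in the free bay at y = -63 mm. The job is handed in; it took about 31 s of the 64 s allowed.

- **Weighing:** I lifted all three tins. The middle one read about 0.19 kg, the one at -84 mm about 0.06 kg, and the one at +84 mm about 0.33 kg. A second, longer hold put the last at about 0.36 kg. The wrist force readings are noisy (about ±0.4 N), so these are rough, but the heaviest stood out clearly.
- **Placing:** I lowered the heavy tin in 1 mm steps until the wrist force showed contact, then released it. The tool stopped within 1 mm of the expected seated height.
- **Last checks:** In the top and side views all three tins match their fully seated outlines to about a pixel. The side view of the placed tin is partly hidden by the saucer. Comparing the top pictures from before and after, the pot, tray and jar show no change. Around the fork handle and saucer only 14 pixels differ, and I saw no movement there.

No check failed.

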